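Dim the stage light and hold a specimen block home against the fence

ROBOT

A 6-joint arm with a two-finger parallel gripper is mounted at the origin on the work surface. World frame = base frame: x ahead of the robot, y to its left, z up, the work surface at z = 0. Lengths are in m, angles in rad, forces in N, time in s.
With the tool pointing down it reaches from about 0.375 to 0.825 m from the base axis. Payload 5.5 kg.
Tool frame: the origin (TCP) lies at the very end of the fingers, on their centre line; the grasp point (between the pads) lies 19 mm behind it (env.grip_point_offset is the distance from the TCP to the grasp point, in m); z points along the fingers, y is the line along which they close (so a half turn about z gives the same grasp; the last joint's range is limited). The gripper opens to 85 mm and grips with 20 to 120 N. Pads are 22 mm wide; open, the fingers measure 114 mm over their backs; the gripper's body (76 mm by 85 mm) begins 54 mm behind the grasp point. The pads swing forward as they close: fully open they stand 13 mm farther back than shut.
Start: joints at [1.334, 0.314, -0.047, 1.21, 0, 1.571], TCP at [0.141, 0.583, 0.231] pointing down, gripper open.
Joint ranges: [-2.67, 2.67], [-0.69, 1.73], [-1.03, 1.25], [-2.08, 2.16], [-1.42, 1.45], [-3.14, 3.14]. Speed limits (rad/s): [2.39, 2.39, 3.01, 3.14, 3.14, 3.14].

INTERFACE

Orientations are given as a rotation vector (axis times angle).
In Python, from workcell import env, cams, order gives the robot as it stands. The module is installed in compiled form; this text tells all that it offers.
- The arm moves only by the tool apply_moves, never from a script. Its argument "deltas" is a list of rows, each a list of 7 numbers: the shift along the tool's x, y, z in mm, then the turn, a rotation vector about the tool's x, y, z in degrees, then the closure, from -1 (fully open) to 1 (shut). A call has exactly 5 rows; each row shifts and turns the commanded pose from where the row before left it, along the tool's axes as they then stand; what a row does not reach is not made up. A row lasts 1/10 s, in which the tool goes at most 50 mm and 8.59 degrees, less where a joint would pass 70% of its speed; a pose out of reach is approached as far as the arm can. A call is refused whole if a number of a shift passes 50 or a number of a turn 8.59, either way. A call with a gripper value outside its range is refused whole. The fingers move at their own pace and stop on an object; "squeeze" is the grip in N (left out, the last holds). Time passes only in rows, so rows that do not move let the fingers close, or fill a call up. It gives the time, the measured TCP pose, the force, the opening and the grip force at its end, in the units of the state.
- env.get_obs(): the state, without advancing time (a new reading comes with each control period).
- cams.snapshot(name): name is "side" or "top" or "wrist"; returns a dict with "color" (384x512x3 uint8, blue, green, red), "range_z" (384x512 float32, m along the optical axis (not along the pixel's ray), 0 where there is no reading), "fx", "fy", "cx", "cy" (pixels), "distortion" ([k1, k2, p1, p2, k3] as OpenCV has them; the pictures are not rectified), "R" (3x3) and "t" (3): a world point X has camera coordinates R X + t; the wrist camera has in their place "hand_eye" (4x4, takes a point from camera to tool coordinates, whose origin is the TCP and whose axes are the flange's). Camera axes: x right, y down, z forward; pixel columns grow to the right and rows downward; lengths in m; the calibration is good to about 2 mm. A picture is of the moment at which its call begins: read the wrist's pose just before it.
- order.close_job(): hands the job in; it is judged then, once.
The state is a dict: "time": time; "joint_pos": joint angles; "joint_vel": joint speeds; "joint_torque": joint torques, N m; "tool_pos": TCP position; "ee_rot": TCP orientation; "force": force on the tool from outside, world axes, zero at the start; "wrist_torque": the same for the moment, N m; "opening": opening from 0.0 (shut) to 1.0 (fully open); "finger_force": force on a finger pad.
Only numpy, scipy, OpenCV 4.12 (cv2) and the standard library are available. Lean on these libraries where they do the work, as an engineer would, in place of code of your own. Each camera call takes 0.05 s, during which the arm holds its last target. There are 200 camera calls.

TASK

First set the dimmer lever straight up, at half light. Then slide the bevelled specimen block, lying flat on the metal plate, over to the fence and press it with one firm diagonal push, on against the fence and down onto the plate at once (about 10 N each way), so that its tall flat face sits flush along the fence (all of that face backed by the fence) and its underside flat on the plate; finish while still holding that push, do not let go. Leave everything else on the bench where it is.

Things in the scene. Friction and masses are not known exactly. Their poses are not given: they have to be found in the camera images.
- dimmer (a joint): hinge angle of the dimmer lever: 0 leaning 0.7 rad to the dimmer box's own -x side, 0.7 straight up (half light), 1.4 leaning 0.7 rad to +x. Stiff hinge (0.06 N m friction, under 1 N at the ball), stays where it is left
- dimmer_base: white box 70 (x) x 50 (y) x 25 mm, fixed to the bench, stands on either the left or the right side of the stage; origin centre of underside. The lever swings in its x-z plane, +x being the direction in which the joint grows; the hinge axis runs along its y, 22 mm above its origin
- dimmer_tip (a point): centre of the black ball, 26 mm across, at the end of the dimmer lever, 80 mm from the hinge axis, on a steel rod 10 mm thick
- plate: flat aluminium plate of the sample stage, 200 x 200 x 10 mm, fixed; its top lies 10 mm above its origin, 16 mm above the bench. It extends from -110 to +90 mm in x and +-100 mm in y of its origin; its x axis points to the fence and roughly away from the robot. The block rubs on it: part of a push is lost
- fence: grey straight fence on the plate, fixed, 200 mm long (along its y), 22 mm thick, 30 mm high, a thin white light strip on top (total 33 mm). Origin on the plate's top at the middle of the foot of its pressing face; x points away from the pressing face into the fence, the plate's free area is at -x. Same yaw as the plate
- block: loose tan resin block, 60 (x) x 90 (y) x 40 mm high, 0.2 to 0.33 kg, flat on the plate 20 to 70 mm short of the fence, askew by up to 0.4 rad. Origin centre of underside. Its tall flat face, for the fence, is at x = +30 mm; a 45 degree bevel runs along the other, rear top edge, from x = -14 mm, height 40 mm, to x = -30 mm, height 24 mm; below it the rear face is upright
- block_face (a point): middle of the lower edge of the block's tall flat face: 30 mm from the block's origin along its +x
- beaker: steel cup, 68 mm across, 85 mm high, open, loose, on the other side of the stage from the dimmer; origin centre of underside; a bystander, to be left alone
- dish: flat pale closed dish, 88 mm across, 14 mm high, loose, left of the stage; origin centre of underside; a bystander, to be left alone
- jar: small white jar with red lid, 44 mm across, 50 mm high, loose, right of the stage; origin centre of underside; a bystander, to be left alone
- tweezers: steel tweezers, 128 mm long, 8 mm high, loose, between robot and stage; origin at the middle of the length, on the bench; a bystander, to be left alone
- washbottle: white wash bottle with yellow cap and spout, 70 mm across, 205 mm high, loose, far left; origin centre of underside; a bystander, to be left alone
- notebook: note pad with a pen on it, 150 x 200 x 14 mm, loose, far right; origin centre of underside; a bystander, to be left alone
Things that resemble listed ones, but are neither listed nor needed, are in the scene too. Leave any pink or red look-alike of the dimmer_base alone.

How it is judged:
By the outcome, as a careful person would: the job done as asked, in the order asked, and still so for the second after the job is handed in, while the arm keeps its last pose, push and grip.
It also fails if it takes over 50 s, if anything falls off the work surface, if the arm or the gripper's body presses on something with over 40 N, if the wrist force passes 120 N, or if a joint passes its speed limit or range.

## Working session

There is one attempt and no reset: what is moved stays moved. The work goes in short steps, Python scripts to look and compute and a tool call to move; the robot and the scene stay as the last step left them, time stands still between calls to the robot, and variables do not carry over. Pictures are saved under pics/ and viewed, at most 10 in all, crops included, and the job is handed in when it is done.

Besides the shell and the picture viewer there is one more tool, called as name([rows], argument=value, ...), one row to a line, values as JSON. apply_moves: Moves the arm, as the interface text tells. Its arguments: {"type":"object","properties":{"deltas":{"type":"array","items":{"type":"array","items":{"type":"number"}}},"squeeze":{"type":"number"}},"required":["deltas"]}

```bash
mkdir -p pics
cat > h.py <<'E'
import numpy as np, cv2, pickle
from workcell import env, cams, order
from scipy.spatial.transform import Rotation as Ro
def snap(n):
    o=env.get_obs(); s=cams.snapshot(n)
    if n=='wrist':
        T=np.eye(4); T[:3,:3]=Ro.from_rotvec(o['ee_rot']).as_matrix(); T[:3,3]=o['tool_pos']
        M=T@np.array(s['hand_eye'])
    else:
        M=np.eye(4); R=np.array(s['R']); M[:3,:3]=R.T; M[:3,3]=-R.T@np.array(s['t'])
    s['M']=M; return s
def ray(s,u,v):
    K=np.array([[s['fx'],0,s['cx']],[0,s['fy'],s['cy']],[0,0,1.]])
    p=cv2.undistortPoints(np.array([[[u,v]]],float),K,np.array(s['distortion'],float))[0,0]
    return s['M'][:3,3], s['M'][:3,:3]@np.array([p[0],p[1],1.])
def at(s,u,v,z):   # intersect with height z
    c,d=ray(s,u,v); return c+d*(z-c[2])/d[2]
def px(s,u,v):     # from depth
    c,d=ray(s,u,v); a=s['range_z'][int(v)-1:int(v)+2,int(u)-1:int(u)+2]; a=a[a>0]
    return c+d*np.median(a) if a.size else None
def save(s,f): pickle.dump(s,open(f,'wb'))
def load(f): return pickle.load(open(f,'rb'))
E
python3 - <<'E'
from h import *
for n in ['top','side']:
    s=snap(n); save(s,n+'.pkl'); cv2.imwrite(f'pics/{n}.png',cv2.resize(s['color'],None,fx=1.5,fy=1.5)); print(n,s['M'][:3,3],s['fx'])
print(env.get_obs())
E
```

```text
top [ 0.31178012 -0.04989804  1.28165253] 392.15485499714924
side [ 0.38128263 -0.95040575  0.74400724] 389.63475707496747
{'time': 0.1, 'joint_pos': array([ 1.33401038e+00,  3.14151421e-01, -4.79771488e-02,  1.21017371e+00,
       -2.97819920e-05,  1.57077998e+00]), 'joint_vel': array([-0.00046979,  0.00041904,  0.00274493, -0.00027533, -0.00096255,
       -0.00160194]), 'joint_torque': array([-4.91449264e-04, -5.40767348e+01,  3.40541303e+01,  1.12854983e-02,
       -6.75157185e-05,  2.38576359e-07]), 'tool_pos': array([0.14063822, 0.58276255, 0.23052394]), 'ee_rot': array([-3.71031040e-01, -3.11945555e+00,  2.35439568e-03]), 'force': array([-0.74900771,  0.3911096 ,  0.31793522]), 'wrist_torque': array([0.05502473, 0.02070289, 0.02307565]), 'finger_force': 0.0, 'opening': 1.0030347367274226}
```

View pics/top.png

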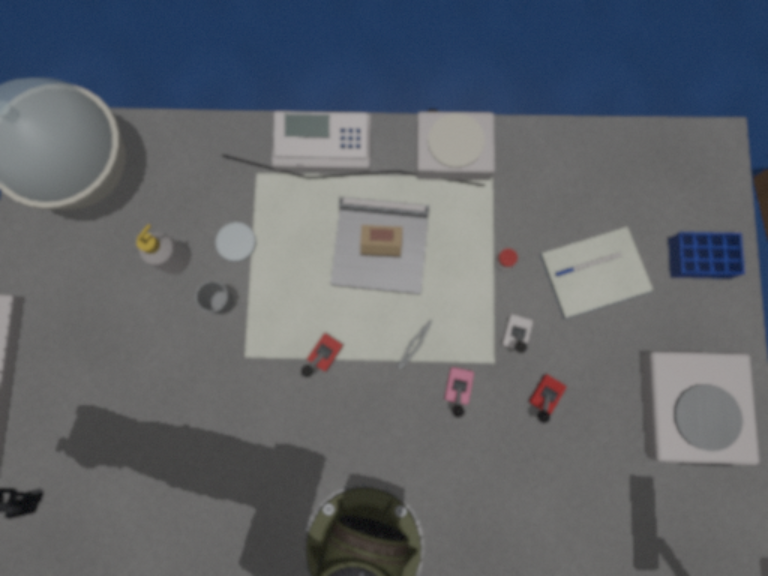

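View pics/side.png

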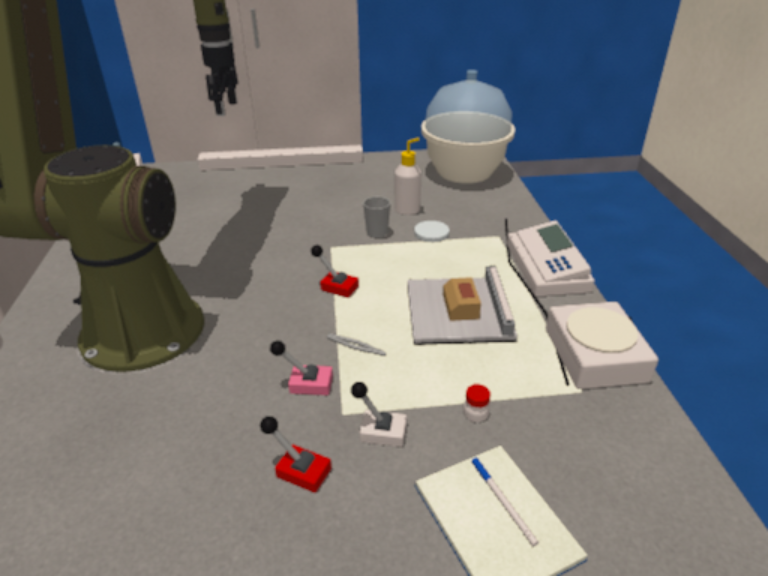

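The top view shows the white dimmer at about (517,333), with its ball at (520,346) leaning towards the robot. The block is at (381,240) and the fence at about (384,206). In the side view, the dimmer box is at (384,428) and its ball at (359,390). I'll enlarge these areas.

Run:
```python
from h import *
t=load('top.pkl');s=load('side.pkl')
def crop(s,x,y,w,h,k): return cv2.resize(s['color'][y:y+h,x:x+w],(w*k,h*k),interpolation=cv2.INTER_CUBIC)
a=crop(t,210,125,80,75,7); b=crop(s,265,170,85,75,7)
im=np.zeros((525,1155,3),np.uint8); im[:,:560]=a; im[:,560:]=b
cv2.imwrite('pics/blk.png',a); cv2.imwrite('pics/blk2.png',b)
c=crop(t,320,200,45,45,9); d=crop(s,230,245,45,55,9)
im=np.zeros((495,810,3),np.uint8); im[:405,:405]=c; im[:,405:]=d; cv2.imwrite('pics/dim.png',im[:, :800])
```

```text
(no output)
```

View pics/blk.png

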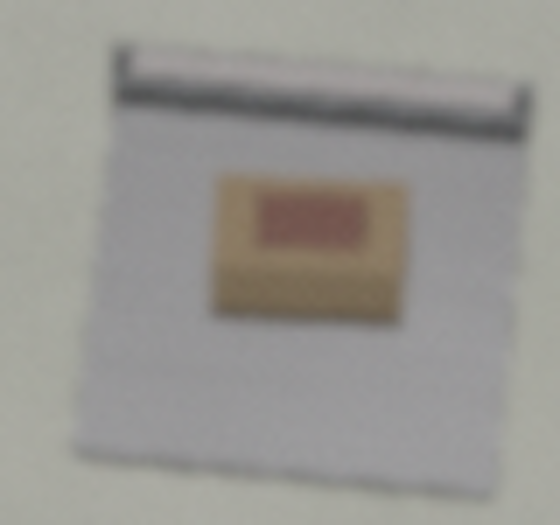

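View pics/dim.png

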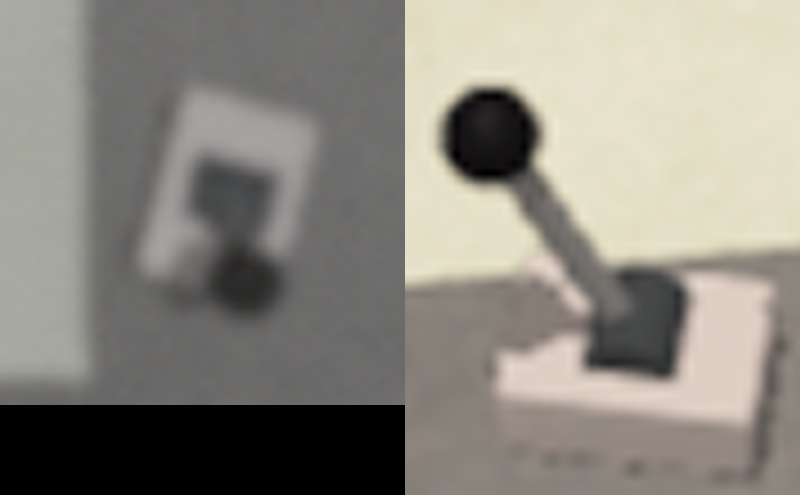

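The block crop shows the fence foot line running from (113,103) to (527,138). The block's top edge runs from (217,176) to (408,184), and its rear edge from (213,318) to (402,325). In the dimmer crop, the ball is at (246,280) from the top and (490,135) from the side. The top-face corners of the box are (190,80), (318,122) and (138,265).

Run:
```python
from h import *
np.set_printoptions(precision=4,suppress=True)
t=load('top.pkl');s=load('side.pkl')
f=lambda U,V,x,y,k:((U+.5)/k-.5+x,(V+.5)/k-.5+y)
T=lambda U,V:f(U,V,320,200,9); S=lambda U,V:f(U-405,V,230,245,9)
def tri(a,b):
    c1,d1=ray(t,*a);c2,d2=ray(s,*b)
    k=np.linalg.lstsq(np.c_[d1,-d2],c2-c1,rcond=None)[0]
    p,q=c1+d1*k[0],c2+d2*k[1]; return (p+q)/2,np.linalg.norm(p-q)
ball=tri(T(246,280),S(490,135)); print('ball',ball, px(t,*T(246,280)),px(s,*S(490,135)))
for u in [(190,80),(318,122),(138,265)]: print('boxcorner',at(t,*T(*u),.025),px(t,*T(*u)))
print('box side cam', [at(s,*S(*u),.025) for u in [(775,285),(752,425),(497,395)]])
B=lambda U,V:f(U,V,210,125,7)
for n,u,z in [('fenceL',(120,103),.016),('fenceR',(522,138),.016),('fenceTopL',(130,88),.046),('fenceTopR',(515,118),.046),('plBL',(75,455),.016),('plBR',(492,495),.016),('bTL',(217,176),.056),('bTR',(408,184),.056),('bBL',(213,318),.03),('bBR',(402,325),.03),('bvL',(215,268),.056),('bvR',(405,275),.056)]:
    print(n,at(t,*B(*u),z),px(t,*B(*u)))
```

```text
ball (array([ 0.4076, -0.3072,  0.0931]), np.float64(0.0004920701029071106)) [ 0.4072 -0.3053  0.102 ] [ 0.407  -0.3163  0.1023]
boxcorner [ 0.4842 -0.3034  0.025 ] [ 0.4878 -0.3086 -0.0009]
boxcorner [ 0.4702 -0.3485  0.025 ] [ 0.4734 -0.3545 -0.0005]
boxcorner [ 0.4178 -0.284   0.025 ] [ 0.4197 -0.2883  0.002 ]
box side cam [array([ 0.4823, -0.3053,  0.025 ]), array([ 0.4697, -0.3519,  0.025 ]), array([ 0.4049, -0.3339,  0.025 ])]
fenceL [0.7115 0.0728 0.016 ] [0.7105 0.0725 0.0191]
fenceR [ 0.6977 -0.1201  0.016 ] [ 0.6916 -0.119   0.0363]
fenceTopL [0.7094 0.0655 0.046 ] [0.7102 0.0657 0.0434]
fenceTopR [ 0.6982 -0.1151  0.046 ] [ 0.6984 -0.1151  0.0454]
plBL [0.5394 0.0878 0.016 ] [0.5419 0.0892 0.0024]
plBR [ 0.5245 -0.1079  0.016 ] [ 0.5255 -0.1082  0.0104]
bTL [0.6646 0.0228 0.056 ] [0.6767 0.0253 0.014 ]
bTR [ 0.6625 -0.0655  0.056 ] [ 0.6744 -0.0661  0.0146]
bBL [0.6034 0.0241 0.03  ] [0.6061 0.0249 0.018 ]
bBR [ 0.6018 -0.0643  0.03  ] [ 0.605  -0.0645  0.0162]
bvL [0.6209 0.0224 0.056 ] [0.6217 0.0226 0.0527]
bvR [ 0.6193 -0.0649  0.056 ] [ 0.6199 -0.065   0.0537]
```

View pics/blk2.png

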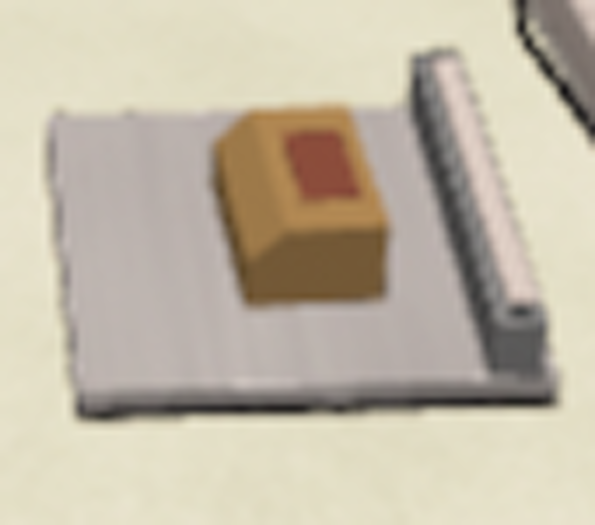

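The side crop confirms the block's bevel faces the robot (left) and its tall face faces the fence. The ball triangulates to a 0.48 rad lean towards the robot, and its 80 mm distance from the hinge matches the text. Next I'll plan the approach: with the fingers shut, push the ball away from the robot along the box's axis.

```bash
cat >> h.py <<'E'
np.set_printoptions(precision=4,suppress=True,linewidth=140)
def pose(yaw,tilt=0):
    """tool x heading yaw (deg) when pointing down; tilt>0 leans tool z toward the heading"""
    c,s=np.cos(np.radians(yaw)),np.sin(np.radians(yaw))
    R=np.array([[c,s,0],[s,-c,0],[0,0,-1.]])
    return R@Ro.from_euler('y',tilt,degrees=True).as_matrix()
def plan(wps,start=None,vmax=48,wmax=8.3):
    o=env.get_obs(); p,R=start or (o['tool_pos'],Ro.from_rotvec(o['ee_rot']).as_matrix())
    for q,Q in wps:
        q=np.array(q,float); w=Ro.from_matrix(R.T@Q).as_rotvec(degrees=True)
        n=int(np.ceil(max(np.linalg.norm(q-p)*1e3/vmax,np.linalg.norm(w)/wmax,1)))
        print('->',q,n,'rows; turn/row',w/n)
        for i in range(n):
            Ri=R@Ro.from_rotvec(w*i/n,degrees=True).as_matrix()
            print('  ',np.round(Ri.T@(q-p)*1e3/n,1))
        p,R=q,Q
    return p,R
E
python3 - <<'E'
from h import *
o=env.get_obs(); R=Ro.from_rotvec(o['ee_rot']).as_matrix(); print(R)
Q=pose(-16.3)
d=np.array([np.cos(np.radians(-16.3)),np.sin(np.radians(-16.3))]); h=np.array([.4435,-.317])
a=h-d*.085; print(a,h-d*.024, np.linalg.norm(a))
p,z=o['tool_pos'],.2
plan([((.40,.33,.21),pose(60)),((.47,.0,.2),pose(15)),((a[0],a[1],.17),Q),((a[0],a[1],.09),Q)])
E
```

```text
[[-0.9721  0.2346 -0.0003]
 [ 0.2346  0.9721 -0.0015]
 [-0.     -0.0015 -1.    ]]
[ 0.3619 -0.2931] [ 0.4205 -0.3103] 0.46574306335982024
-> [0.4  0.33 0.21] 13 rows; turn/row [-0.0045  0.0063  8.1872]
   [-24.  -14.2   1.6]
   [-25.7 -10.7   1.6]
   [-27.   -6.9   1.6]
   [-27.7  -3.    1.6]
   [-27.8   1.    1.6]
   [-27.4   5.    1.6]
   [-26.4   8.8   1.6]
   [-24.9  12.5   1.6]
   [-22.9  15.9   1.6]
   [-20.4  19.    1.6]
   [-17.5  21.7   1.6]
   [-14.2  24.    1.6]
   [-10.6  25.7   1.6]
-> [0.47 0.   0.2 ] 8 rows; turn/row [0.    0.    5.625]
   [-31.3  28.2   1.2]
   [-28.4  31.1   1.2]
   [-25.2  33.8   1.2]
   [-21.8  36.1   1.2]
   [-18.2  38.1   1.2]
   [-14.4  39.7   1.2]
   [-10.4  40.9   1.2]
   [-6.3 41.7  1.2]
-> [ 0.3619 -0.2931  0.17  ] 7 rows; turn/row [0.     0.     4.4714]
   [-25.8  36.5   4.3]
   [-22.8  38.4   4.3]
   [-19.8  40.    4.3]
   [-16.6  41.4   4.3]
   [-13.3  42.6   4.3]
   [-10.   43.5   4.3]
   [-6.5 44.2  4.3]
-> [ 0.3619 -0.2931  0.09  ] 2 rows; turn/row [0. 0. 0.]
   [ 0.  0. 40.]
   [ 0.  0. 40.]
```

Run:
```python
from h import *
o=env.get_obs();a=(.3619,-.2931)
plan([((.40,.33,.21),pose(166)),((.45,.05,.2),pose(166)),((*a,.17),pose(163.7)),((*a,.09),pose(163.7))])
```

```text
-> [0.4  0.33 0.21] 8 rows; turn/row [-0.0108  0.0003  0.0543]
   [-38.9 -23.1   2.6]
   [-38.9 -23.1   2.6]
   [-39.  -23.    2.6]
   [-39.  -23.    2.6]
   [-39.  -23.    2.6]
   [-39.  -22.9   2.6]
   [-39.1 -22.9   2.6]
   [-39.1 -22.9   2.6]
-> [0.45 0.05 0.2 ] 6 rows; turn/row [0. 0. 0.]
   [-19.4 -43.3   1.7]
   [-19.4 -43.3   1.7]
   [-19.4 -43.3   1.7]
   [-19.4 -43.3   1.7]
   [-19.4 -43.3   1.7]
   [-19.4 -43.3   1.7]
-> [ 0.3619 -0.2931  0.17  ] 8 rows; turn/row [0.     0.     0.2875]
   [  0.3 -44.3   3.8]
   [  0.1 -44.3   3.8]
   [ -0.1 -44.3   3.8]
   [ -0.4 -44.3   3.8]
   [ -0.6 -44.3   3.8]
   [ -0.8 -44.3   3.8]
   [ -1.  -44.3   3.8]
   [ -1.2 -44.3   3.8]
-> [ 0.3619 -0.2931  0.09  ] 2 rows; turn/row [0. 0. 0.]
   [ 0.  0. 40.]
   [ 0.  0. 40.]
```

apply_moves([
  [-39,-23,2.6,0,0,0,1],
  [-39,-23,2.6,0,0,0,1],
  [-39,-23,2.6,0,0,0,1],
  [-39,-23,2.6,0,0,0,1],
  [-39,-23,2.6,0,0,0,1],
])

```text
time: 0.6
tool_pos: [0.3041, 0.4241, 0.2179]
ee_rot: [-0.37, -3.119, 0.001]
force: [1.8, 0.7, -1.0]
opening: 0.145
finger_force: 0.0
```

apply_moves([
  [-39,-23,2.6,0,0,0,1],
  [-39,-23,2.6,0,0,0,1],
  [-39,-23,2.6,0,0,0,1],
  [-19.4,-43.3,1.7,0,0,0,1],
  [-19.4,-43.3,1.7,0,0,0,1],
])

```text
time: 1.1
tool_pos: [0.4187, 0.2361, 0.2065]
ee_rot: [-0.371, -3.119, 0.001]
force: [0.5, 0.8, -0.1]
opening: -0.001
finger_force: 0.0
```

apply_moves([
  [-19.4,-43.3,1.7,0,0,0,1],
  [-19.4,-43.3,1.7,0,0,0,1],
  [-19.4,-43.3,1.7,0,0,0,1],
  [-19.4,-43.3,1.7,0,0,0,1],
  [0,0,0,0,0,0,1],
])

```text
time: 1.6
tool_pos: [0.4533, 0.0465, 0.1999]
ee_rot: [-0.383, -3.118, 0.003]
force: [0.0, 1.5, 0.0]
opening: 0.002
finger_force: 0.0
```

Run:
```python
from h import *
o=env.get_obs();print(o['joint_pos'],o['force'],o['opening'],o['time'])
a=(.3619,-.2931)
plan([((*a,.17),pose(163.7)),((*a,.09),pose(163.7))])
```

```text
[ 0.1035  0.06   -0.4297  1.0816 -0.002   0.3479] [0.0254 1.4711 0.0104] 0.0016341536405531597 1.6
-> [ 0.3619 -0.2931  0.17  ] 8 rows; turn/row [-0.0144  0.0016  0.2875]
   [  0.8 -43.9   3.8]
   [  0.6 -43.9   3.8]
   [  0.4 -43.9   3.8]
   [  0.2 -44.    3.8]
   [ -0.1 -44.    3.8]
   [ -0.3 -44.    3.8]
   [ -0.5 -44.    3.8]
   [ -0.7 -43.9   3.8]
-> [ 0.3619 -0.2931  0.09  ] 2 rows; turn/row [0. 0. 0.]
   [ 0.  0. 40.]
   [ 0.  0. 40.]
```

apply_moves([
  [0.8,-43.9,3.8,0,0,0.29,1],
  [0.6,-43.9,3.8,0,0,0.29,1],
  [0.4,-43.9,3.8,0,0,0.29,1],
  [0.2,-43.9,3.8,0,0,0.29,1],
  [0,-43.9,3.8,0,0,0.29,1],
])

```text
time: 2.1
tool_pos: [0.3969, -0.1618, 0.1811]
ee_rot: [0.409, 3.115, 0.001]
force: [0.8, -0.0, -0.6]
opening: 0.0
finger_force: 0.0
```

apply_moves([
  [-0.3,-43.9,3.8,0,0,0.29,1],
  [-0.5,-43.9,3.8,0,0,0.29,1],
  [-0.7,-43.9,3.8,0,0,0.29,1],
  [0,0,0,0,0,0,1],
  [0,0,0,0,0,0,1],
])

```text
time: 2.6
tool_pos: [0.3639, -0.2883, 0.1695]
ee_rot: [-0.437, -3.11, -0.002]
force: [-0.3, 0.3, 0.8]
opening: 0.001
finger_force: 0.0
```

Run:
```python
from h import *
o=env.get_obs();print(o['tool_pos'],o['joint_pos'],o['force'])
s=snap('wrist');save(s,'w1.pkl');cv2.imwrite('pics/w1.png',cv2.resize(s['color'],None,fx=1.5,fy=1.5)); print(s['M'])
a=(.3619,-.2931)
plan([((*a,.09),pose(163.7))])
```

```text
[ 0.3639 -0.2883  0.1695] [-0.6705  0.0977 -0.461   1.0134  0.0007 -0.3914] [-0.2811  0.3267  0.7904]
[[ 0.275   0.9133  0.3004  0.2868]
 [ 0.9614 -0.2613 -0.086  -0.2664]
 [-0.0001  0.3125 -0.9499  0.3123]
 [ 0.      0.      0.      1.    ]]
-> [ 0.3619 -0.2931  0.09  ] 2 rows; turn/row [ 0.0309 -0.026   0.2048]
   [ 0.3 -3.  39.8]
   [ 0.3 -3.  39.8]
```

View pics/w1.png

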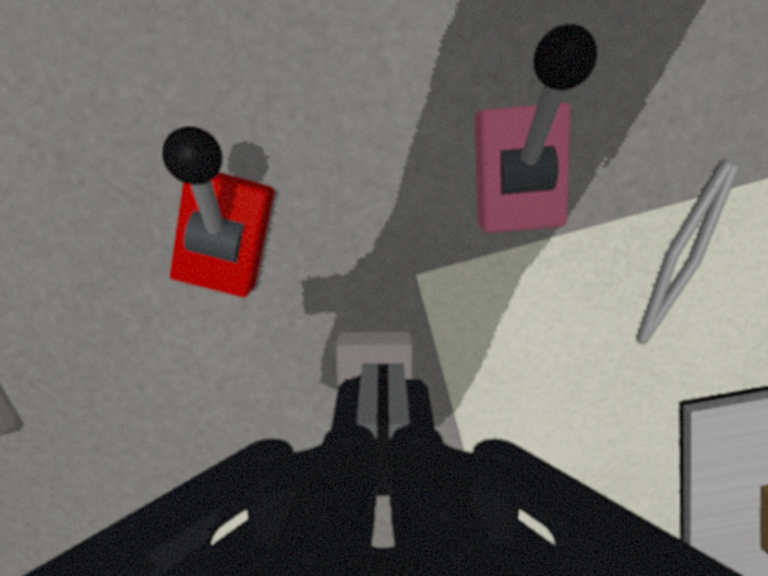

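The wrist view shows only the red (195,150) and pink (565,55) look-alikes and the tweezers, all clear of the gripper. The white box shows only its edge behind the fingers at (375,345). I'll descend and push.

apply_moves([
  [0.3,-2.5,39.8,0,0,0.2,1],
  [0.3,-2.5,39.8,0,0,0.2,1],
  [0,0,0,0,0,0,1],
  [-10,0,0,0,0,0,1],
  [-10,0,0,0,0,0,1],
])

```text
time: 3.15
tool_pos: [0.3838, -0.299, 0.0924]
ee_rot: [0.443, 3.108, -0.002]
force: [0.6, -0.7, 0.6]
opening: 0.001
finger_force: 0.0
```

apply_moves([
  [-9,0,0,0,0,0,1],
  [-9,0,0,0,0,0,1],
  [-9,0,0,0,0,0,1],
  [-7,0,0,0,0,0,1],
  [0,0,0,0,0,0,1],
])

```text
time: 3.65
tool_pos: [0.4154, -0.3087, 0.0904]
ee_rot: [0.444, 3.109, -0.0]
force: [-0.7, 0.3, 0.1]
opening: 0.003
finger_force: 0.0
```

Run:
```python
from h import *
o=env.get_obs();print(o['tool_pos'],o['force'])
t=snap('top');s=snap('side');save(t,'t2.pkl');save(s,'s2.pkl')
def crop(s,x,y,w,h,k): return cv2.resize(s['color'][y:y+h,x:x+w],(w*k,h*k),interpolation=cv2.INTER_CUBIC)
c=crop(t,320,190,45,55,9); d=crop(s,230,245,44,55,9)
cv2.imwrite('pics/dim2.png',np.hstack([c,d])[:, :800])
```

```text
[ 0.4154 -0.3087  0.0904] [-0.7301  0.2966  0.0711]
```

View pics/dim2.png

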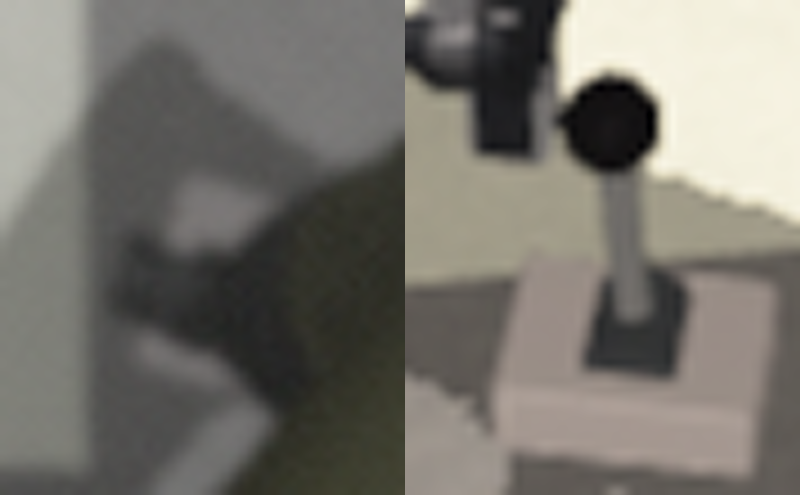

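In the side crop the lever is nearly upright, with the ball at (611,122) and the rod foot at about (635,318). The arm hides the dimmer from above. I'll work out the remaining angle from the side view.

Run:
```python
from h import *
s=load('side.pkl')
K=np.array([[s['fx'],0,s['cx']],[0,s['fy'],s['cy']],[0,0,1.]])
def proj(X):
    R=np.array(s['R']);t=np.array(s['t']);
    p=cv2.projectPoints(np.array([X],float),cv2.Rodrigues(R)[0],t,K,np.array(s['distortion'],float))[0][0,0]
    return np.array([(p[0]-230+.5)*9-.5+405,(p[1]-245+.5)*9-.5])
d=np.array([np.cos(np.radians(-16.3)),np.sin(np.radians(-16.3)),0])
for h in [(.4435,-.317),(.444,-.316),(.4436,-.3196)]:
    for a in (-.48,-.1,-.05,0,.05): print(h,a,proj(np.array([*h,.022])+.08*(np.sin(a)*d+[0,0,np.cos(a)])))
    print('hinge',proj([*h,.022]),'box corners',[proj(np.array([*h,.025])+x*d+y*np.array([-d[1],d[0],0])) for x,y in [(.035,.025),(.035,-.025),(-.035,-.025),(-.035,.025)]])
```

```text
(0.4435, -0.317) -0.48 [492.4418 133.6017]
(0.4435, -0.317) -0.1 [602.884  122.5286]
(0.4435, -0.317) -0.05 [618.3136 123.4959]
(0.4435, -0.317) 0 [633.8144 125.032 ]
(0.4435, -0.317) 0.05 [649.3421 127.1336]
hinge [637.0277 339.3391] box corners [array([780.2501, 277.4762]), array([753.0305, 421.5389]), array([488.7144, 387.7287]), array([526.7927, 246.4688])]
(0.444, -0.316) -0.48 [494.0897 130.633 ]
(0.444, -0.316) -0.1 [604.4415 119.5413]
(0.444, -0.316) -0.05 [619.8573 120.5054]
(0.444, -0.316) 0 [635.3442 122.038 ]
(0.444, -0.316) 0.05 [650.8577 124.136 ]
hinge [638.4793 336.2953] box corners [array([781.5508, 274.5328]), array([754.4146, 418.3288]), array([490.3323, 384.5824]), array([528.3084, 243.5814])]
(0.4436, -0.3196) -0.48 [493.6016 140.8574]
(0.4436, -0.3196) -0.1 [604.3161 129.8298]
(0.4436, -0.3196) -0.05 [619.7832 130.8051]
(0.4436, -0.3196) 0 [635.3217 132.3496]
(0.4436, -0.3196) 0.05 [650.8869 134.46  ]
hinge [638.4678 346.7774] box corners [array([781.9865, 284.6687]), array([754.7811, 429.3844]), array([489.8421, 395.4182]), array([527.9563, 253.5242])]
```

apply_moves([
  [-3,0,0,0,0,0,1],
  [-3,0,0,0,0,0,1],
  [0,0,0,0,0,0,1],
  [0,0,0,0,0,0,1],
  [0,0,0,0,0,0,1],
])

```text
time: 4.25
tool_pos: [0.4198, -0.3099, 0.0903]
ee_rot: [0.445, 3.11, -0.0]
force: [-0.8, -0.2, 0.1]
opening: 0.004
finger_force: 0.0
```

apply_moves([
  [10,0,0,0,0,0,1],
  [20,0,0,0,0,0,1],
  [20,0,-20,0,0,0,1],
  [0,0,-45,0,0,0,1],
  [0,45,-45,0,0,0,1],
])

```text
time: 4.75
tool_pos: [0.3802, -0.2636, 0.1922]
ee_rot: [-0.453, -3.109, 0.002]
force: [1.9, 0.5, -0.1]
opening: -0.001
finger_force: 0.0
```

```bash
cat > chk.py <<'E'
from h import *
import sys
o=env.get_obs();print(o['tool_pos'],o['force'],o['joint_pos'])
t=snap('top');s=snap('side');save(t,'t3.pkl');save(s,'s3.pkl')
def crop(s,x,y,w,h,k): return cv2.resize(s['color'][y:y+h,x:x+w],(w*k,h*k),interpolation=cv2.INTER_CUBIC)
c=crop(t,320,190,45,55,9); d=crop(s,230,245,44,55,9)
cv2.imwrite('pics/dim3.png',np.hstack([c,d])[:, :800])
E
python3 chk.py
```

```text
[ 0.3802 -0.2636  0.1922] [ 1.8569  0.4975 -0.1172] [-0.6052  0.077  -0.4296  1.0635 -0.0013 -0.3161]
```

View pics/dim3.png

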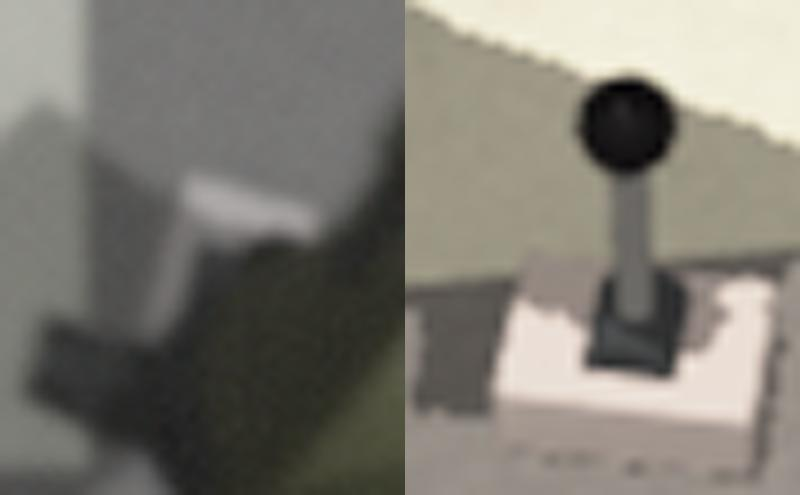

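The lever now looks almost straight up, with the ball at (627,125) against about 635 for upright. I'll clear the arm towards the stage, tilting as it goes, then measure the lever with no occlusion.

Run:
```python
from h import *
plan([((.52,-.02,.2),pose(175.9,-45))],vmax=45,wmax=5)
```

```text
-> [ 0.52 -0.02  0.2 ] 10 rows; turn/row [-0.4838 -4.4424 -1.1414]
   [-6.4 27.  -0.4]
   [-6.9 26.8  0.3]
   [-7.4 26.7  1.1]
   [-7.8 26.5  1.9]
   [-8.1 26.4  2.7]
   [-8.4 26.2  3.6]
   [-8.6 26.   4.5]
   [-8.8 25.7  5.4]
   [-8.8 25.5  6.3]
   [-8.8 25.3  7.2]
```

apply_moves([
  [-6.4,27,-0.4,-0.5,-4.44,-1.14,1],
  [-6.9,26.8,0.3,-0.5,-4.44,-1.14,1],
  [-7.4,26.7,1.1,-0.5,-4.44,-1.14,1],
  [-7.8,26.5,1.9,-0.5,-4.44,-1.14,1],
  [-8.1,26.4,2.7,-0.5,-4.44,-1.14,1],
])

```text
time: 5.35
tool_pos: [0.4496, -0.1406, 0.1923]
ee_rot: [0.251, 2.738, -0.017]
force: [0.4, -0.2, -0.2]
opening: 0.003
finger_force: 0.0
```

apply_moves([
  [-8.4,26.2,3.6,-0.5,-4.44,-1.14,1],
  [-8.6,26,4.5,-0.5,-4.44,-1.14,1],
  [-8.8,25.7,5.4,-0.5,-4.44,-1.14,1],
  [-8.8,25.5,6.3,-0.5,-4.44,-1.14,1],
  [-8.8,25.3,7.2,-0.5,-4.44,-1.14,1],
])

```text
time: 5.85
tool_pos: [0.5352, -0.0208, 0.2168]
ee_rot: [0.089, 2.383, -0.03]
force: [1.0, 0.3, -0.2]
opening: -0.007
finger_force: 0.0
```

```bash
python3 chk.py
python3 - <<'E'
from h import *
# ball: darkest blob, triangulated; box: bright blob in top view
t=load('t3.pkl');s=load('s3.pkl')
def dark(s,x,y,w,h,th=45):
    g=s['color'][y:y+h,x:x+w].max(2); _,L,st,c=cv2.connectedComponentsWithStats((g<th).astype(np.uint8))
    i=1+np.argmax(st[1:,4]); print(st[i],c[i]); return c[i]+[x,y]
for nm in (('top.pkl','side.pkl'),('t3.pkl','s3.pkl')):
    t,s=load(nm[0]),load(nm[1])
    a,b=dark(t,325,200,40,45),dark(s,232,246,44,32,40)
    c1,d1=ray(t,*a);c2,d2=ray(s,*b);k=np.linalg.lstsq(np.c_[d1,-d2],c2-c1,rcond=None)[0]
    print('ball',(c1+d1*k[0]+c2+d2*k[1])/2,c1+d1*k[0]-c2-d2*k[1])
E
```

```text
[ 0.5352 -0.0208  0.2168] [ 1.0337  0.2916 -0.2206] [-0.0168 -0.3338 -1.0243  0.1239 -0.0357  0.0437]
[20 29  4  4 10] [21.1 30.9]
[ 3  9  9 10 71] [ 7.0141 13.8169]
ball [ 0.4074 -0.3054  0.0904] [-0.0001 -0.     -0.    ]Traceback (most recent call last):
  File "<stdin>", line 9, in <module>
  File "<stdin>", line 6, in dark
    return _wrapfunc(a, 'argmax', axis=axis, out=out, **kwds)
    return bound(*args, **kwds)
ValueError: attempt to get argmax of an empty sequence
```

View pics/dim3.png

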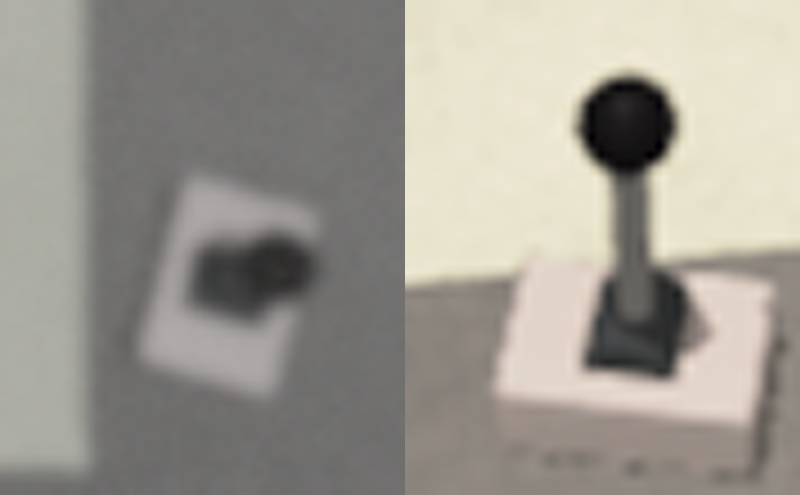

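The dimmer is now unobstructed. The ball is at (282,268) from the top and (627,124) from the side. The box corners in the top view are (190,175), (320,215), (275,400) and (138,355).

Run:
```python
from h import *
t=load('t3.pkl');s=load('s3.pkl')
T=lambda U,V:((U+.5)/9-.5+320,(V+.5)/9-.5+190); S=lambda U,V:((U-405+.5)/9-.5+230,(V+.5)/9-.5+245)
c1,d1=ray(t,*T(282,268));c2,d2=ray(s,*S(627,124));k=np.linalg.lstsq(np.c_[d1,-d2],c2-c1,rcond=None)[0]
print((c1+d1*k[0]+c2+d2*k[1])/2,c1+d1*k[0]-c2-d2*k[1])
C=np.array([at(t,*T(*u),.025) for u in [(190,175),(320,215),(275,400),(138,355)]]);print(C,C.mean(0))
C=np.array([at(s,*S(*u),.025) for u in [(530,255),(776,284),(752,425),(497,395)]]);print(C,C.mean(0))
```

```text
[ 0.4415 -0.3176  0.1031] [-0.0004 -0.     -0.    ]
[[ 0.4824 -0.3033  0.025 ]
 [ 0.4691 -0.3492  0.025 ]
 [ 0.403  -0.3319  0.025 ]
 [ 0.4178 -0.284   0.025 ]] [ 0.4431 -0.3171  0.025 ]
[[ 0.4175 -0.2864  0.025 ]
 [ 0.4826 -0.305   0.025 ]
 [ 0.4697 -0.3519  0.025 ]
 [ 0.4049 -0.3339  0.025 ]] [ 0.4437 -0.3193  0.025 ]
```

The lever is upright to within about 0.02 rad, which is measurement accuracy, so I'll leave it. Now the block: I'll approach its bevel with the tool tilted 45°.

Run:
```python
from h import *
Q=pose(175.9,-45); zt=Q[:,2]; b=np.array([.612,-.0205,.048])
print(zt, b-.04*zt)
plan([(b-.10*zt+[.03,0,.03],Q),(b-.04*zt,Q)],vmax=45)
```

```text
[ 0.7053 -0.0506 -0.7071] [ 0.5838 -0.0185  0.0763]
-> [ 0.5715 -0.0154  0.1487] 2 rows; turn/row [ 0.1485 -0.9    -0.0356]
   [ 9.5  2.9 36.8]
   [10.1  3.  36.6]
-> [ 0.5838 -0.0185  0.0763] 2 rows; turn/row [0. 0. 0.]
   [21.2 -1.1 30. ]
   [21.2 -1.1 30. ]
```

apply_moves([
  [9.5,2.9,36.8,0.15,-0.9,0,1],
  [10.1,3,36.6,0.15,-0.9,0,1],
  [14,-0.7,20,0,0,0,1],
  [14,-0.7,20,0,0,0,1],
  [14,-0.7,20,0,0,0,1],
])

```text
time: 6.45
tool_pos: [0.6122, -0.0212, 0.0983]
ee_rot: [0.096, 2.416, -0.04]
force: [0.0, -0.1, 0.5]
opening: 0.0
finger_force: 0.0
```

Run:
```python
from h import *
o=env.get_obs();print(o['joint_pos'],o['force'],Ro.from_rotvec(o['ee_rot']).as_matrix()[:,2])
Q=pose(175.9,-45); b=np.array([.612,-.0205,.048])
plan([(b-.004*Q[:,2],Q)],vmax=10)
```

```text
[-0.0076  0.0718 -1.0256 -0.2489 -0.0501  0.0526] [ 0.035  -0.0662  0.5211] [ 0.6599 -0.0551 -0.7493]
-> [ 0.6092 -0.0203  0.0508] 5 rows; turn/row [-0.0908 -0.7064 -0.0503]
   [6.7 0.2 6.7]
   [6.8 0.2 6.6]
   [6.9 0.2 6.5]
   [7.  0.2 6.5]
   [7.1 0.1 6.4]
```

The elbow (j3) is near its limit at this tilt. I'll fit a quick planar arm model from the logged poses to choose a feasible tilt.

```bash
cat > fk.py <<'E'
from h import *
from scipy.optimize import fsolve
D=np.array([[.3142,-.048,1.2102,.5995,.2305],[.06,-.4297,1.0816,.4557,.1999],[.0977,-.461,1.0134,.4643,.1695],[.077,-.4296,1.0635,.4626,.1922],[-.3338,-1.0243,.1239,.5356,.2168],[.0718,-1.0256,-.2489,.6126,.0983]])
def rows(a,b,c):
    q=b*-1+a; p=q+c
    return [1,0,np.sin(a),np.cos(q),np.sin(q),np.cos(p)],[0,1,np.cos(a),-np.sin(q),np.cos(q),-np.sin(p)]
A=[];y=[]
for d in D:
    A+=rows(*d[:3]); y+=[d[3],d[4]]
X,res,rk,sv=np.linalg.lstsq(np.array(A),np.array(y),rcond=None)
print('fit',X,'rank',rk,'resid mm',np.abs(np.array(A)@X-y).max()*1e3)
def ik(r,z,tilt,g=(0.1,-.9,-.1)):
    p=np.pi/2-np.radians(tilt)
    f=lambda j:[*(np.array(rows(*j))@X-[r,z]),j[0]-j[1]+j[2]-p]
    return fsolve(f,g)
if __name__=='__main__':
    for r,z in [(.61,.05),(.63,.048),(.652,.048)]:
        for t in (25,30,35,40,45): print(r,z,t,ik(r,z,t))
E
python3 fk.py
```

```text
fit [0.0004 0.2836 0.5215 0.4404 0.0756 0.4638] rank 6 resid mm 0.06507753914747338
0.61 0.05 25 [ 0.2041 -0.7768  0.1535]
0.61 0.05 30 [ 0.1805 -0.8716 -0.0049]
0.61 0.05 35 [ 0.172  -0.9636 -0.1757]
0.61 0.05 40 [ 0.1835 -1.0522 -0.3631]
0.61 0.05 45 [ 0.2213 -1.1363 -0.5722]
0.63 0.048 25 [ 0.2393 -0.7351  0.1601]
0.63 0.048 30 [ 0.2158 -0.8306  0.0008]
0.63 0.048 35 [ 0.2071 -0.923  -0.1701]
0.63 0.048 40 [ 0.2174 -1.0115 -0.3562]
0.63 0.048 45 [ 0.2522 -1.0949 -0.5617]
0.652 0.048 25 [ 0.2737 -0.6862  0.1746]
0.652 0.048 30 [ 0.2496 -0.7826  0.015 ]
0.652 0.048 35 [ 0.2398 -0.8755 -0.1555]
0.652 0.048 40 [ 0.248  -0.9642 -0.3396]
0.652 0.048 45 [ 0.2789 -1.0474 -0.5409]
```

Run:
```python
from fk import *
for r,z in [(.589,.062),(.60,.045)]: print(ik(r,z,35),ik(r,z,33))
Q=pose(175.9,-35); n=np.array([.9974,-.0715,0]); c=np.array([.603,-.0199,.0417])
st=plan([(c-.025*Q[:,2],Q)],vmax=15)
print('unit moves in tool axes: fence',Q.T@n,'down',Q.T@[0,0,-1],'left',Q.T@[.0715,.9974,0])
```

```text
fit [0.0004 0.2836 0.5215 0.4404 0.0756 0.4638] rank 6 resid mm 0.06507753914747338
[ 0.111  -0.9957 -0.1468] [ 0.1136 -0.9592 -0.0779]
[ 0.168  -0.9891 -0.1971] [ 0.1684 -0.9528 -0.1263]
-> [ 0.5887 -0.0189  0.0622] 3 rows; turn/row [-0.1435  2.1559 -0.0967]
   [13.9  0.2  3.8]
   [13.7  0.2  4.3]
   [13.5  0.2  4.8]
unit moves in tool axes: fence [-0.8191 -0.      0.5736] down [0.5736 0.     0.8192] left [-0.  1.  0.]
```

apply_moves([
  [13.9,0.2,3.8,-0.14,2.16,-0.1,1],
  [13.7,0.2,4.3,-0.14,2.16,-0.1,1],
  [13.5,0.2,4.8,-0.14,2.16,-0.1,1],
  [0,0,0,0,0,0,1],
  [0,0,0,0,0,0,1],
])

```text
time: 6.95
tool_pos: [0.5887, -0.0186, 0.0635]
ee_rot: [0.09, 2.528, -0.028]
force: [0.1, -0.5, -0.1]
opening: -0.002
finger_force: 0.0
```

Run:
```python
from h import *
o=env.get_obs();R=Ro.from_rotvec(o['ee_rot']).as_matrix();print(o['joint_pos'],o['force'],R)
s=snap('side');save(s,'s4.pkl')
Q=pose(175.9,-35); c=np.array([.603,-.0199,.0417])
plan([(c-.006*Q[:,2],Q)],vmax=8)
```

```text
[-0.0127  0.1072 -0.9946 -0.1425 -0.0337  0.0482] [ 0.0563 -0.4642 -0.1477] [[-0.8162  0.0714  0.5733]
 [ 0.0585  0.9974 -0.0409]
 [-0.5747  0.0001 -0.8183]]
-> [ 0.5996 -0.0197  0.0466] 3 rows; turn/row [0.0064 0.0445 0.0016]
   [ 0.5 -0.2  6.7]
   [ 0.5 -0.2  6.7]
   [ 0.5 -0.1  6.7]
```

apply_moves([
  [0.5,-0.2,6.7,0,0,0,1],
  [0.5,-0.2,6.7,0,0,0,1],
  [0.5,0,6.7,0,0,0,1],
  [0,0,0,0,0,0,1],
  [0,0,0,0,0,0,1],
])

```text
time: 7.5
tool_pos: [0.5995, -0.019, 0.0461]
ee_rot: [0.089, 2.528, -0.028]
force: [-0.2, -0.7, 0.4]
opening: 0.0
finger_force: 0.0
```

apply_moves([
  [-2.5,0,1.7,0,0,0,1],
  [-2.5,0,1.7,0,0,0,1],
  [-2.5,0,1.7,0,0,0,1],
  [-2.5,0,1.7,0,0,0,1],
  [-2.5,0,1.7,0,0,0,1],
])

```text
time: 8.0
tool_pos: [0.6149, -0.02, 0.0471]
ee_rot: [0.089, 2.527, -0.027]
force: [-4.4, -0.1, 5.2]
opening: -0.002
finger_force: 3.5
```

apply_moves([
  [4.9,0,-3.4,0,0,0,1],
  [4.0,0,-2.8,0,0,0,1],
  [2.9,0,4.1,0,0,0,1],
  [0.6,0,0.8,0,0,0,1],
  [0,0,0,0,0,0,1],
])

```text
time: 8.5
tool_pos: [0.6036, -0.0193, 0.0404]
ee_rot: [0.089, 2.528, -0.028]
force: [0.2, -0.1, 0.0]
opening: -0.002
finger_force: 0.0
```

Run:
```python
from h import *
o=env.get_obs();print(o['tool_pos'],o['force'])
s=snap('side');t=snap('top');save(s,'s5.pkl');save(t,'t5.pkl')
def crop(s,x,y,w,h,k): return cv2.resize(s['color'][y:y+h,x:x+w],(w*k,h*k),interpolation=cv2.INTER_CUBIC)
cv2.imwrite('pics/p5.png',np.hstack([crop(t,215,125,60,75,7),crop(s,295,175,54,75,7)])[:,:798])
# red label centroid shift in top & side since the start
for a,b,box in (('top.pkl','t5.pkl',(235,135,50,45)),('side.pkl','s5.pkl',(290,175,40,40))):
    for f in (a,b):
        q=load(f);x,y,w,h=box;c=q['color'][y:y+h,x:x+w].astype(int);m=(c[...,2]-c[...,1]>35)&(c[...,1]-c[...,0]<15)
        v,u=np.nonzero(m); print(f,len(u),at(q,u.mean()+x,v.mean()+y,.056) if len(u) else '')
```

```text
[ 0.6036 -0.0193  0.0404] [ 0.1544 -0.1489  0.0449]
top.pkl 0 
t5.pkl 0 
side.pkl 0 
s5.pkl 0
```

Run:
```python
from h import *
for a,b,box in (('top.pkl','t5.pkl',(240,145,32,30)),('side.pkl','s5.pkl',(300,182,26,22))):
    for f in (a,b):
        q=load(f);x,y,w,h=box;c=q['color'][y:y+h,x:x+w].astype(int)
        r=(c[...,2]-c[...,1])/(c.sum(2)+1); m=(r>.13)
        v,u=np.nonzero(m); print(f,len(u),r.max(),at(q,u.mean()+x,v.mean()+y,.056) if len(u) else '')
```

```text
top.pkl 0 0.11071428571428571 
t5.pkl 0 0.1095890410958904 
side.pkl 96 0.22992700729927007 [ 0.6441 -0.0207  0.056 ]
s5.pkl 94 0.22866894197952217 [ 0.6478 -0.0214  0.056 ]
```

apply_moves([
  [-3.3,0,2.3,0,0,0,1],
  [-3.3,0,2.3,0,0,0,1],
  [-3.3,0,2.3,0,0,0,1],
  [-3.3,0,2.3,0,0,0,1],
  [-3.3,0,2.3,0,0,0,1],
])

```text
time: 9.1
tool_pos: [0.6242, -0.0208, 0.0408]
ee_rot: [0.09, 2.528, -0.028]
force: [-3.1, 1.0, 0.8]
opening: -0.003
finger_force: 1.2
```

```bash
cat > lab.py <<'E'
from h import *
o=env.get_obs();print(o['tool_pos'],o['force'],o['wrist_torque'])
q=snap('side');save(q,'s6.pkl');x,y,w,h=300,175,40,32;c=q['color'][y:y+h,x:x+w].astype(int)
r=(c[...,2]-c[...,1])/(c.sum(2)+1);v,u=np.nonzero(r>.13);print(len(u),at(q,u.mean()+x,v.mean()+y,.056))
E
python3 lab.py
```

```text
[ 0.6242 -0.0208  0.0408] [-3.113   0.9707  0.8357] [0.1013 0.8225 0.0369]
95 [ 0.6627 -0.0226  0.056 ]
```

apply_moves([
  [-3.3,0,2.3,0,0,0,1],
  [-3.3,0,2.3,0,0,0,1],
  [-3.3,0,2.3,0,0,0,1],
  [0,0,0,0,0,0,1],
  [0,0,0,0,0,0,1],
])

```text
time: 9.65
tool_pos: [0.6365, -0.0216, 0.0412]
ee_rot: [0.09, 2.527, -0.028]
force: [-0.3, 0.4, -0.1]
opening: 0.002
finger_force: 0.0
```

apply_moves([
  [3.3,0,-2.3,0,0,0,1],
  [-2.3,0,-3.3,0,0,0,1],
  [-2.3,0,-3.3,0,0,0,1],
  [0,0,0,0,0,0,1],
  [0,0,0,0,0,0,1],
])

```text
time: 10.15
tool_pos: [0.6324, -0.0213, 0.0497]
ee_rot: [0.09, 2.526, -0.028]
force: [-0.9, -0.3, -0.1]
opening: 0.0
finger_force: 0.0
```

```bash
python3 lab.py
```

```text
[ 0.6324 -0.0213  0.0497] [-0.8555 -0.315  -0.1095] [0.0603 0.5921 0.0452]
91 [ 0.6755 -0.0228  0.056 ]
```

apply_moves([
  [-2.5,0,1.7,0,0,0,1],
  [-2.5,0,1.7,0,0,0,1],
  [-2.5,0,1.7,0,0,0,1],
  [-2.5,0,1.7,0,0,0,1],
  [0,0,0,0,0,0,1],
])

```text
time: 10.7
tool_pos: [0.6447, -0.0222, 0.0494]
ee_rot: [0.089, 2.527, -0.028]
force: [0.2, 0.6, -0.7]
opening: -0.002
finger_force: 0.0
```

```bash
python3 lab.py
```

```text
[ 0.6447 -0.0222  0.0494] [ 0.2154  0.5906 -0.739 ] [-0.0043  0.6246 -0.0038]
91 [ 0.6756 -0.0234  0.056 ]
```

apply_moves([
  [-1.6,0,1.2,0,0,0,1],
  [-1.6,0,1.2,0,0,0,1],
  [-1.6,0,1.2,0,0,0,1],
  [0,0,0,0,0,0,1],
  [0,0,0,0,0,0,1],
])

```text
time: 11.25
tool_pos: [0.6498, -0.0222, 0.0489]
ee_rot: [0.089, 2.528, -0.027]
force: [-2.3, 3.0, 0.9]
opening: 0.003
finger_force: 1.6
```

```bash
python3 lab.py
```

```text
[ 0.6498 -0.0222  0.0489] [-2.2918  3.0292  0.9349] [0.3292 0.9016 0.2221]
95 [ 0.6806 -0.0228  0.056 ]
```

apply_moves([
  [-0.8,0,0.6,0,0,0,1],
  [-0.8,0,0.6,0,0,0,1],
  [0,0,0,0,0,0,1],
  [0,0,0,0,0,0,1],
  [0,0,0,0,0,0,1],
])

```text
time: 11.8
tool_pos: [0.6504, -0.022, 0.0486]
ee_rot: [0.089, 2.529, -0.026]
force: [-15.5, 4.0, 13.6]
opening: -0.001
finger_force: 10.3
```

```bash
python3 lab.py
```

```text
[ 0.6504 -0.022   0.0486] [-15.5188   3.9937  13.6488] [0.5198 1.5548 0.3564]
91 [ 0.6808 -0.0226  0.056 ]
```

apply_moves([
  [0.35,0.4,-0.25,0,0,0,1],
  [0,0,0,0,0,0,1],
  [0,0,0,0,0,0,1],
  [0,0,0,0,0,0,1],
  [0,0,0,0,0,0,1],
])

```text
time: 12.35
tool_pos: [0.6503, -0.022, 0.0486]
ee_rot: [0.089, 2.529, -0.027]
force: [-13.0, 1.9, 11.0]
opening: 0.003
finger_force: 8.0
```

```bash
python3 lab.py
python3 - <<'E'
from h import *
t=snap('top');s=snap('side')
def crop(s,x,y,w,h,k): return cv2.resize(s['color'][y:y+h,x:x+w],(w*k,h*k),interpolation=cv2.INTER_CUBIC)
save(t,'t7.pkl');cv2.imwrite('pics/p7.png',np.hstack([crop(t,220,125,65,75,6),crop(s,285,170,65,75,6)])[:,:798])
E
```

```text
[ 0.6503 -0.022   0.0486] [-13.0098   1.8805  10.9871] [0.4223 1.3594 0.25  ]
92 [ 0.6813 -0.0226  0.056 ]
```

View pics/p7.png

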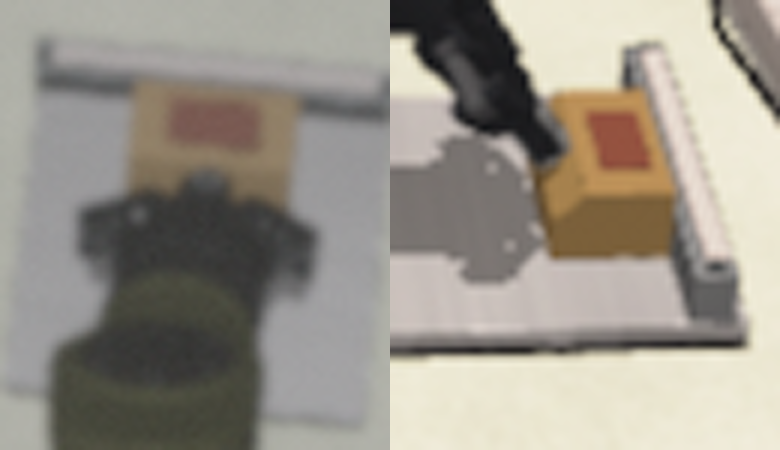

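The picture shows the block's tall face parallel to and touching the fence, from about (135,83) to (300,97), well inside its length. The fingertip is on the middle of the bevel in both views, and the block sits flat. I'll trim the push slightly and let it settle.

apply_moves([
  [0.3,0.1,-0.15,0,0,0,1],
  [0,0,0,0,0,0,1],
  [0,0,0,0,0,0,1],
  [0,0,0,0,0,0,1],
  [0,0,0,0,0,0,1],
])

```text
time: 13.0
tool_pos: [0.6503, -0.022, 0.0486]
ee_rot: [0.089, 2.529, -0.027]
force: [-11.6, 1.7, 8.4]
opening: -0.005
finger_force: 6.6
```

apply_moves([
  [0,0,0,0,0,0,1],
  [0,0,0,0,0,0,1],
  [0,0,0,0,0,0,1],
  [0,0,0,0,0,0,1],
  [0,0,0,0,0,0,1],
])

```text
time: 13.5
tool_pos: [0.6504, -0.022, 0.0487]
ee_rot: [0.089, 2.529, -0.027]
force: [-10.0, 1.7, 8.6]
opening: 0.003
finger_force: 6.6
```

apply_moves([
  [0.05,0.05,0.3,0,0,0,1],
  [0,0,0,0,0,0,1],
  [0,0,0,0,0,0,1],
  [0,0,0,0,0,0,1],
  [0,0,0,0,0,0,1],
])

```text
time: 14.0
tool_pos: [0.6504, -0.022, 0.0486]
ee_rot: [0.089, 2.528, -0.027]
force: [-13.3, 1.9, 12.2]
opening: -0.001
finger_force: 8.9
```

apply_moves([
  [0,0,-0.12,0,0,0,1],
  [0,0,0,0,0,0,1],
  [0,0,0,0,0,0,1],
  [0,0,0,0,0,0,1],
  [0,0,0,0,0,0,1],
])

```text
time: 14.5
tool_pos: [0.6503, -0.022, 0.0486]
ee_rot: [0.089, 2.528, -0.027]
force: [-12.0, 2.0, 9.8]
opening: -0.004
finger_force: 7.9
```

```bash
python3 lab.py; python3 -c "
from workcell import order
print(order.close_job())"
```

```text
[ 0.6503 -0.022   0.0486] [-11.9586   1.9573   9.7954] [0.371  1.2887 0.113 ]
92 [ 0.6812 -0.0221  0.056 ]
the job is handed in; nothing more can be done
None
```

The job is handed in at about 14.5 s: the dimmer lever measures upright to within about 0.02 rad, and the block sits flush on the fence and flat on the plate, still held by a diagonal push of about 12 N into the fence and 10 N down.

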